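# Lay out the parts of a fused cell test channel

### The arm

A 7-joint arm with a two-finger parallel gripper is mounted at the origin on a cart in front of the work surface, level with it; the furniture and walls round the work are solid. World frame = base frame: x ahead of the robot, y to its left, z up, the work surface at z = 0. Lengths are in mm, angles in degrees, forces in N, time in s.
With the tool pointing down it reaches from about 400 to 850 mm from the base axis. Payload 4.5 kg.
Tool frame: the origin (TCP) lies at the very end of the fingers, on their centre line; the grasp point (between the pads) lies 19 mm behind it (env.hold_point_z is the distance from the TCP to the grasp point, in mm); x points along the fingers, y is the direction in which the jaws open and shut, and the axes are right-handed (so a half turn about x gives the same grasp; the last joint's range is limited). The gripper opens to 88 mm and grips with 3 to 60 N. Pads are 18 mm wide; open, the fingers measure 123 mm over their backs; the gripper's body (75 mm by 187 mm) begins 45 mm behind the grasp point.
Start: joints at [66.91, 39.483, -11.15, 89.685, 9.013, 51.709, -12.324], TCP at [264.432, -566.33, 238.743] pointing down, gripper open.
Joint ranges: [-172.22, 172.22], [-26.19, 119.32], [-84.43, 86.54], [7.71, 146.69], [-57.33, 237.33], [2.42, 119.75], [-152.13, 152.13]. Speed limits (degrees/s): [147.25, 147.25, 180, 180, 180, 180, 180].

### API

Orientations are given as a 3x3 rotation matrix whose columns are the frame's x, y, z axes.
In Python, from bench import env, vision gives the robot as it stands.
- The arm moves only by the shell command python3 -m crank 'ROWS' [OPENING] [FORCE]. ROWS is JSON, a list of rows, each a list of 6 numbers: the shift along the tool's x, y, z in cm, then the turn, a rotation vector about the tool's x, y, z in degrees. A call has exactly 8 rows; each row is the pose to reach, as a shift and turn from the pose commanded when the call began, along the tool's axes at that moment; what a row does not reach only later rows make up. A row lasts 1/8 s, in which the tool goes at most 62.5 mm and 10.7 degrees, less where a joint would pass 70% of its speed; a pose out of reach is approached as far as the arm can. A call with a gripper value outside its range is refused whole. OPENING is the gripper command: -1 is fully open, 1 is shut, values between are in proportion, set as the call begins (- or left out, the last holds). The fingers move at their own pace and stop on an object; FORCE is the grip in N (left out, the last holds). Time passes only in rows, so rows that repeat a pose let the fingers close, or fill a call up. It gives the time, the measured TCP pose, the force and the opening at its end, in the units of the state.
- env.state(): the state, without advancing time (a new reading comes with each control period).
- vision.grab_frame(name): name is "side" or "top"; returns the picture (480x640x3 uint8, blue, green, red); there is no depth.
- vision.camera_params(name): a dict with "fov_y" (degrees; the focal length in pixels is half the picture's height over the tangent of half this angle, whatever the lens; pixels are square), "cx", "cy" (the principal point, pixels), "k1" (the pictures are not rectified: a ray, as slopes to the right and down, at radius r is drawn at 1 + k1 r^2 times it, then the intrinsics apply), "world_from_camera" (4x4, takes a point from camera to world coordinates). Camera axes: x right, y down, z forward; pixel columns grow to the right and rows downward; lengths in mm; the calibration is good to about 2 mm. A picture is of the moment at which its call begins. camera_params takes no time and is no camera call.
- env.job_done(): hands the job in, once; it reports no verdict.
Trained networks look in the newest picture that a camera, given by its name, has taken for a name from the list of things; names that differ only in an ending like _2 or _b are one class to them, and where a whole thing is asked for, a point or a joint stands for the part that bears it (a point fixed in the world has none). Each returns a list of dicts, best first, with "conf" (0 to 1); they miss things now and then, are a little off and sometimes report something else, mostly with a low value. They report only what shows in the picture. A call takes as long as a camera call. They do not tell look-alikes from the thing itself.
- vision.boxes_of(query, camera): "xy" ([column, row] in pixels, amid what is visible of it).
- vision.regions_of(query, camera): "mask" (480x640 bool, what is visible of it) and "xy" ([column, row] in pixels, amid what is visible of it).
The state is a dict: "clock": time; "qpos": joint angles; "qd": joint speeds; "joint_torque": joint torques, N m; "eef_pos": TCP position; "orientation": TCP orientation; "contact_force": force on the tool from outside, world axes, zero at the start; "moment": the same for the moment, N m; "gripper_width": opening from 0.0 (shut) to 1.0 (fully open).
Only numpy, scipy, OpenCV 4.12 (cv2) and the standard library are available. Lean on these libraries where they do the work, as an engineer would, in place of code of your own. Each camera call takes 0.05 s, during which the arm holds its last target. There are 200 camera calls.

### The job

Lay out the test channel: first put the copper busbar and the black fuse holder flat on the white plates that carry their silhouettes, each centred on its silhouette and lined up with it. Only when both lie there, stand the green cell upright in the green cup and the purple cell upright in the purple cup. Leave the roll of amber tape and the small fuse carton where they are.

Things in the scene. Friction and masses are not known exactly. Their poses are not given: they have to be found in the camera images.
- busbar: flat copper-coloured bar with two holes, 25 (x) x 130 (y) x 8 (z) mm, lying flat on the bench; origin at the centre of its underside, y along its length. Weighs about 190 g; grip it at the middle across its 25 mm width, fingertips close to the bench.
- fuse_holder: open black fuse block, 34 (x) x 104 (y) x 26 (z) mm, a cartridge fuse in two copper clips on a black base 9 mm thick; lying base down on the bench; origin at the centre of its underside, y along its length. Weighs about 120 g; grip it at the middle across the 34 mm base (only the lower 9 mm are firm), fingertips close to the bench.
- green_cell: cylindrical cell standing upright on the bench, green sleeve, 21 mm diameter, 71 mm tall; origin at the centre of its underside, z up its axis. Weighs about 70 g; grip it round the upper half of its body, any yaw, and keep it upright.
- purple_cell: cylindrical cell standing upright on the bench, purple sleeve, 21 mm diameter, 71 mm tall; origin at the centre of its underside, z up its axis. Weighs about 70 g; grip it round the upper half of its body, any yaw, and keep it upright.
- busbar_plate: fixed white plate, 70 (x) x 166 (y) x 8 mm, in its middle the dark 25 x 130 mm silhouette of the busbar (with two small white dots at its ends); copper-coloured end stops at both ends in y, 44 mm wide, 16 mm high above the bench, 154 mm clear between; long sides open. Origin at its centre at bench level, top at z = +8 mm, y along the silhouette. Part may lie either way round.
- fuse_plate: fixed white plate, 70 (x) x 140 (y) x 8 mm, in its middle the dark 34 x 104 mm silhouette of the fuse holder (wider and shorter, white bar between two cross-bars); black end stops at both ends in y, 44 mm wide, 16 mm high above the bench, 128 mm clear between; long sides open. Origin at its centre at bench level, top at z = +8 mm, y along the silhouette. Part may lie either way round.
- green_cup: green plastic cell cup fixed to the bench: flange 72 mm across and 5 mm thick, round wall 52 mm outside and 42 mm inside diameter, rim 20 mm above the bench, flat inner floor 5 mm above the bench; origin on its axis at bench level, z up. The cell stands loosely inside (about 10 mm play all round). Takes the green cell.
- purple_cup: purple plastic cell cup fixed to the bench: flange 72 mm across and 5 mm thick, round wall 52 mm outside and 42 mm inside diameter, rim 20 mm above the bench, flat inner floor 5 mm above the bench; origin on its axis at bench level, z up. The cell stands loosely inside (about 10 mm play all round). Takes the purple cell.
- tape_roll: bystander: roll of amber tape lying flat to the right of the parts, 70 mm diameter, 20 mm high; origin at the centre of its underside. To be left alone.
- fuse_carton: bystander: small white and blue carton behind the parts, 40 (x) x 62 (y) x 30 (z) mm; origin at the centre of its underside. To be left alone.
There are look-alikes about, which are no part of the job. What is meant by the purple_cup is not red, and is the smaller of those in its own colour.

How it is judged:
By the outcome, as a careful person would: the job done as asked, in the order asked, and still so for the second after the job is handed in, with the robot touching nothing.
It also fails if it takes over 106 s, if anything falls off the work surface, if the arm or the gripper's body presses on something with over 40 N, if the wrist force passes 120 N, or if a joint passes its speed limit or range.

## Working session

There is one attempt and no reset: what is moved stays moved. The work goes in short steps, Python scripts to look and compute and a shell command to move; the robot and the scene stay as the last step left them, time stands still between calls to the robot, and variables do not carry over. Pictures are saved under pics/ and viewed, on a budget of 14 in all, crops included, one or two more only if the job needs it, and the job is handed in when it is done.

```bash
mkdir -p pics; ls; python3 - <<'E'
from bench import env, vision
import cv2, numpy as np
s=env.state();print(s['clock'],s['eef_pos'],s['orientation'],s['gripper_width'])
for c in("side","top"):
    cv2.imwrite(f"pics/{c}0.png",vision.grab_frame(c)); print(c,vision.camera_params(c))
E
```

```text
pics
0.0 [ 264.07071783 -565.77577384  237.90838195] [[-8.96086202e-04  4.23088008e-01 -9.06088149e-01]
 [ 1.61347608e-03 -9.06086722e-01 -4.23088937e-01]
 [-9.99998297e-01 -1.84107572e-03  1.29289428e-04]] 1.0010483251690998
side {'fov_y': 57.33781195619017, 'cx': 320.71485067406803, 'cy': 237.22378953594585, 'k1': -0.09404511918579528, 'world_from_camera': array([[ 2.98724899e-01,  4.19114749e-01, -8.57383381e-01,
         1.43998438e+03],
       [ 9.54303312e-01, -1.23386925e-01,  2.72177985e-01,
        -3.55635424e+02],
       [ 8.28390894e-03, -8.99510141e-01, -4.36821340e-01,
         4.71106425e+02],
       [ 0.00000000e+00,  0.00000000e+00,  0.00000000e+00,
         1.00000000e+00]])}
top {'fov_y': 53.980313153272945, 'cx': 315.5659285487699, 'cy': 243.79715488007793, 'k1': -0.007380248908551683, 'world_from_camera': array([[ 1.35068647e-02, -9.91109445e-01,  1.32361751e-01,
         4.57166158e+02],
       [-9.99841411e-01, -1.18505236e-02,  1.32935442e-02,
        -7.92287308e+01],
       [-1.16068011e-02, -1.32520314e-01, -9.91112329e-01,
         1.21139212e+03],
       [ 0.00000000e+00,  0.00000000e+00,  0.00000000e+00,
         1.00000000e+00]])}
```

View pics/top0.png

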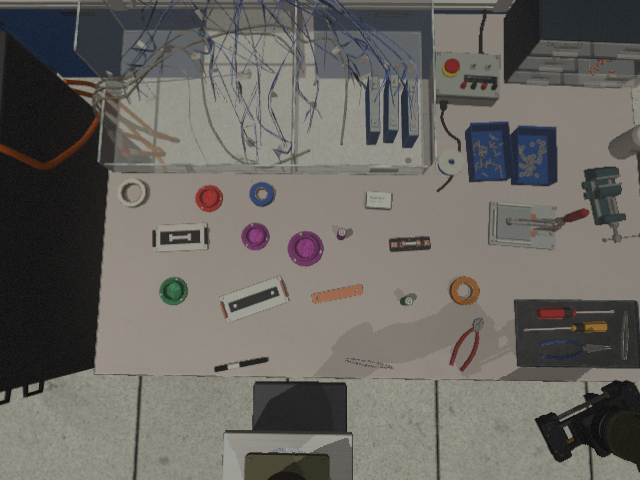

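View pics/side0.png

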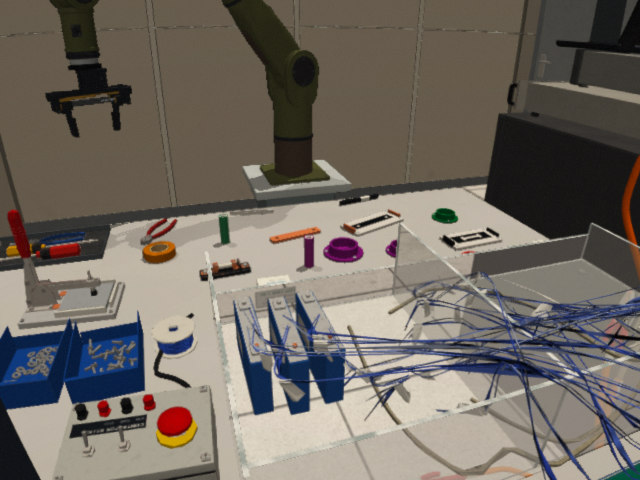

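The top view shows the parts: busbar (337,293), fuse holder (410,243), purple cell (342,233) and green cell (408,300). The targets are the busbar plate (254,298), fuse plate (181,237) and green cup (173,291).

There are two purple cups, at (255,236) and (305,248). The first is smaller, so it fits the description. The cups at (209,198), (262,194) and (132,192) are red, blue and white decoys. I'll measure them and enlarge that area.

```bash
cat > h.py <<'E'
from bench import env, vision
import cv2, numpy as np
def cam(n):
    p=vision.camera_params(n); f=240/np.tan(np.radians(p['fov_y']/2))
    return p,np.array([[f,0,p['cx']],[0,f,p['cy']],[0,0,1]]),np.array([p['k1'],0,0,0,0])
def ray(n,uv):
    p,K,d=cam(n); T=p['world_from_camera']
    u=cv2.undistortPointsIter(np.array(uv,float).reshape(-1,1,2),K,d,None,None,(3,50,1e-9)).reshape(-1,2)
    r=np.c_[u,np.ones(len(u))]@T[:3,:3].T
    return T[:3,3],r/np.linalg.norm(r,axis=1)[:,None]
def onz(n,uv,z):
    o,r=ray(n,uv); return o+r*((z-o[2])/r[:,2])[:,None]
def tri(a,b):
    o1,r1=ray('top',[a]);o2,r2=ray('side',[b]);r1=r1[0];r2=r2[0]
    t=np.linalg.lstsq(np.c_[r1,-r2],o2-o1,rcond=None)[0]
    p,q=o1+t[0]*r1,o2+t[1]*r2
    return (p+q)/2,np.linalg.norm(p-q)
def proj(n,P):
    p,K,d=cam(n); T=np.linalg.inv(p['world_from_camera'])
    return cv2.projectPoints(np.array(P,float).reshape(-1,3),cv2.Rodrigues(T[:3,:3])[0],T[:3,3],K,d)[0].reshape(-1,2)
def rect(mask,z,n='top'):
    c=max(cv2.findContours(mask.astype(np.uint8),0,1)[0],key=cv2.contourArea).reshape(-1,2)
    w=onz(n,c,z)[:,:2].astype(np.float32)
    (x,y),(a,b),t=cv2.minAreaRect(w)
    if a>b:t+=90;a,b=b,a    # t: short axis angle; long axis = t+90
    return np.round([x,y,a,b,(t+90+90)%180-90],1)  # long-axis yaw
E
python3 - <<'E'
from h import *
a={c:vision.grab_frame(c) for c in('top','side')}
for n,z in dict(busbar=8,fuse_holder=9,green_cell=71,purple_cell=71,busbar_plate=8,fuse_plate=8,green_cup=20,purple_cup=20,tape_roll=20,fuse_carton=30).items():
    R={c:vision.regions_of(n,c) for c in a}
    for c in R:
        print(n,c,[(np.round(r['xy']),round(r['conf'],2),int(r['mask'].sum()), *( [rect(r['mask'],z)] if c=='top' else [])) for r in R[c][:3]])
    if R['top'] and R['side']:
        print('   tri',*tri(R['top'][0]['xy'],R['side'][0]['xy']))
cv2.imwrite('pics/crop1.png',np.vstack([cv2.resize(a['top'][160:320,120:440],(800,400),interpolation=cv2.INTER_CUBIC),cv2.resize(a['side'][190:280,200:520],(800,200))]))
print(onz('top',[(110,170),(434,172),(100,375),(320,370)],0))
E
```

```text
busbar top [(array([338., 293.]), 0.66, 499, array([ 491. , -119.3,   26.1,  130.1,  -77.2])), (array([410., 241.]), 0.49, 542, array([ 621.9, -304.3,   34.7,  104.3,  -85.7]))]
busbar side [(array([293., 233.]), 0.81, 388)]
   tri [ 492.57874852 -124.29436849   10.25747349] 4.852651697214515
fuse_holder top [(array([411., 243.]), 0.88, 578, array([ 621.5, -303.9,   38.2,  104.6,  -84.5])), (array([172., 292.]), 0.4, 669, array([494.6, 300.4,  71.9,  72.6, -43.2]))]
fuse_holder side [(array([231., 270.]), 0.81, 568), (array([161., 249.]), 0.33, 589)]
   tri [ 623.39404559 -301.00491981    8.25771629] 14.838633732313559
green_cell top []
green_cell side [(array([222., 226.]), 0.69, 232), (array([473., 240.]), 0.6, 862)]
purple_cell top [(array([340., 233.]), 0.55, 77, array([ 636. , -125.2,   18.2,   28.2,  -10.9]))]
purple_cell side [(array([309., 253.]), 0.55, 315), (array([228., 270.]), 0.42, 652)]
   tri [ 643.22953616 -126.64940992   31.96246043] 2.0777948380359015
busbar_plate top [(array([253., 301.]), 0.96, 1847, array([476.2,  92.6,  72.2, 170. , -69.2])), (array([255., 234.]
[... 988 characters left out ...]
-37.0968708    8.68341845] 0.4394560061721319
tape_roll top [(array([457., 287.]), 0.61, 526, array([ 502.6, -437.4,   67.5,   75.4,  -89.3]))]
tape_roll side [(array([161., 253.]), 0.88, 540), (array([473., 243.]), 0.56, 864)]
   tri [ 510.53184317 -431.039268      7.44804875] 14.046657519868873
fuse_carton top [(array([378., 199.]), 0.84, 418, array([ 729.6, -221. ,   45. ,   63.9,   87. ]))]
fuse_carton side [(array([268., 280.]), 0.76, 208)]
   tri [ 729.55560651 -227.64199709   32.07196235] 14.426239732210417
[[ 810.97719574  488.04763769    0.        ]
 [ 814.00894735 -373.23848072    0.        ]
 [ 279.06288761  475.49205255    0.        ]
 [ 300.14114443  -78.39700504    0.        ]]
```

View pics/crop1.png

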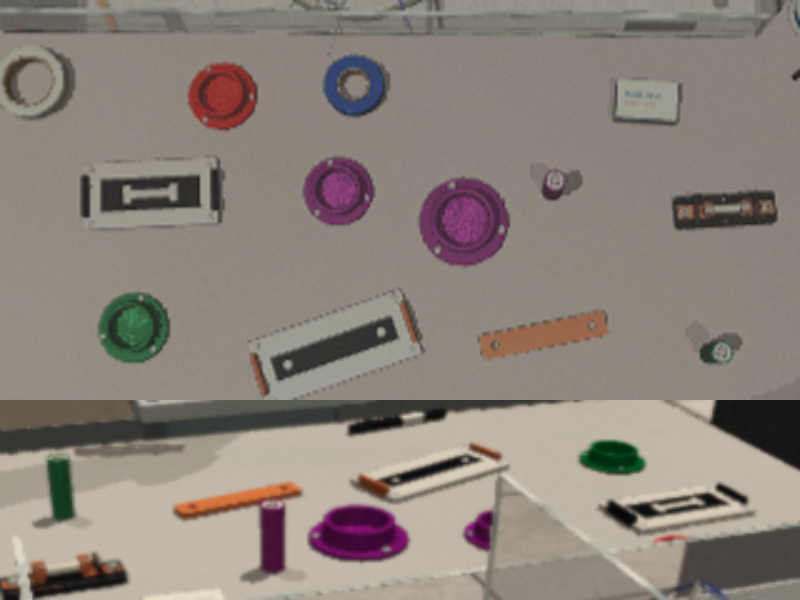

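The crop confirms it. The purple cup at top-image (255,236) has a flange of about 70 mm, against 87 mm for the one at (305,248), so the left, smaller one is the purple_cup (the stated flange is 72 mm). Next I'll measure precisely from colour masks.

```bash
cat >> h.py <<'E'
def seg(im,box,f):
    x0,x1,y0,y1=box; h=cv2.cvtColor(im,cv2.COLOR_BGR2HSV).astype(int)
    m=np.zeros(im.shape[:2],np.uint8); m[y0:y1,x0:x1]=f(h[...,0],h[...,1],h[...,2])[y0:y1,x0:x1]
    k,l,s,_=cv2.connectedComponentsWithStats(m); 
    return l==1+np.argmax(s[1:,4])
def pca(m,z,n='top',fill=True):
    m=m.astype(np.uint8)
    if fill:
        c=max(cv2.findContours(m,0,1)[0],key=cv2.contourArea); m=cv2.drawContours(m*0,[c],-1,1,-1)
    v,u=np.nonzero(m); w=onz(n,np.c_[u,v],z)[:,:2]; c=w.mean(0); e,V=np.linalg.eigh(np.cov((w-c).T))
    a=np.degrees(np.arctan2(V[1,1],V[0,1])); a=(a+90)%180-90
    return np.round([*c,*np.sqrt(12*e),a],1), np.array([u.mean(),v.mean()])
copper=lambda h,s,v:(h<16)&(s>90)&(v>90)
dark=lambda h,s,v:v<85
white=lambda h,s,v:(s<45)&(v>175)
green=lambda h,s,v:(h>55)&(h<85)&(s>90)
purple=lambda h,s,v:(h>135)&(h<165)&(s>90)
E
python3 - <<'E'
from h import *
t=vision.grab_frame('top');s=vision.grab_frame('side')
for nm,tb,sb,f,z in [('bus',(305,370,278,310),(262,330,222,250),copper,8),('bsil',(228,282,280,318),(350,398,208,235),dark,8),
  ('fsil',(161,200,225,250),(450,495,228,246),dark,8),('fuse',(384,436,230,256),(190,262,252,284),dark,9),
  ('gcup',(155,193,272,310),(425,465,200,230),green,5),('pcup',(236,275,217,255),(380,410,225,260),purple,5),
  ('gcell',(395,422,288,312),(212,236,208,250),green,50),('pcell',(330,355,222,246),(298,320,228,275),purple,50),('carton',(360,396,186,214),(252,300,270,300),white,30),('tape',(445,485,272,308),(138,182,235,268),lambda h,s,v:(h<20)&(s>120),20)]:
    try:
        a,ut=pca(seg(t,tb,f),z); m=seg(s,sb,f); b,us=pca(m,z,'side'); v,u=np.nonzero(m)
        p,e=tri(ut,us); print(nm,a,'side',b,'tri',p.round(1),round(e,1),ut.round(1),us.round(1),'ext',u.min(),u.max(),v.min(),v.max())
    except Exception as ex: print(nm,ex)
for q in [(342,233),(341,233)]: print(onz('top',[q],71))
big=lambda im,x0,x1,y0,y1,w,h:cv2.resize(im[y0:y1,x0:x1],(w,h),interpolation=cv2.INTER_NEAREST)
cv2.imwrite('pics/crop2.png',np.vstack([np.hstack([big(t,325,365,220,250,400,300),big(t,390,430,285,315,400,300)]),np.hstack([big(s,290,330,225,275,400,300),big(s,205,245,205,255,400,300)])]))
E
```

```text
bus [ 490.8 -119.6   24.   129.1  -77.9] side [ 498.8 -124.6   37.   132.4  -76.7] tri [ 490.5 -121.3    3.6] 3.3 [337.1 293.7] [294.1 234.7] ext 270 320 227 243
bsil [474.8  93.4  22.7 129.  -69.8] side [477.3  86.8  21.2 123.2 -70. ] tri [473.8  91.    6.1] 5.6 [253.2 298.9] [370.5 221.4] ext 353 390 215 228
fsil [631.8 288.2  32.  101.8 -86.7] side [636.7 310.9  22.7  76.9 -73.7] tri [637.3 297.7   7.9] 20.7 [180.1 236.9] [479.2 236.3] ext 466 489 232 240
fuse [ 620.5 -301.1   34.2  100.6  -86.2] side [ 634.8 -296.4   38.9   74.9  -84. ] tri [ 621.9 -298.9    2.3] 6.8 [408.2 243.8] [230.3 271.4] ext 212 250 261 278
gcup [490.7 306.3  45.7  60.3  14.6] side [489.8 303.7  57.6  94.8 -34. ] tri [490. 305.   5.] 2.6 [170.6 291.5] [444.9 215.4] ext 432 457 208 222
pcup [636.2  94.7  59.3  60.6 -78.9] side [626.9  75.9  21.3  76.5 -30.4] tri [631.7  84.8   7.2] 20.6 [254.8 236.2] [391.7 248.2] ext 386 396 240 256
gcell attempt to get argmax of an empty sequence
pcell [ 635.6 -120.7    4.3   13.    31.8] side [ 672.6 -138.    16.8  127.   -15.9] tri [ 637.8 -124.7   29.7] 6.7 [338.6 234.8] [308.5 252.3] ext 304 313 237 267
carton attempt to get argmax of an empty sequence
tape [ 501.7 -438.1   59.6   63.3  -70.7] side [ 521.8 -440.4   63.6   96.7    5.2] tri [ 502.  -441.7    9.8] 1.1 [464.2 290.8] [159.  251.5] ext 143 175 241 262
[[ 636.89872382 -128.27549392   71.        ]]
[[ 636.87009246 -125.82922713   71.        ]]
```

View pics/crop2.png

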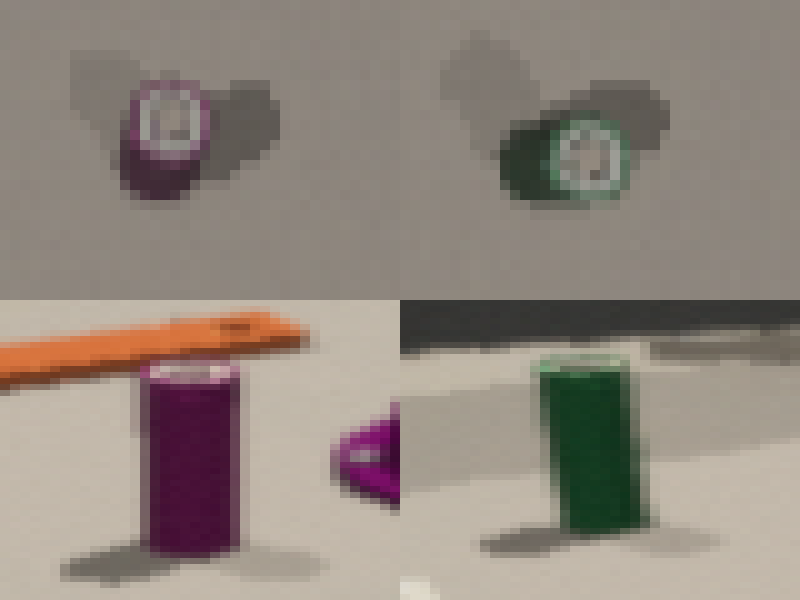

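Crop 2 shows the cell tops in the top view at about (341.4,231.6) for purple and (408.5,300.3) for green. In the side view they are at (308.7,236.5) and (222.8,215.3).

```bash
python3 - <<'E'
from h import *
t=cv2.imread('pics/top0.png')
print('pcell top',*tri((341.4,231.6),(308.7,236.5)),onz('top',[(341.4,231.6)],71))
print('gcell top',*tri((408.5,300.3),(222.8,215.3)),onz('top',[(408.5,300.3)],71))
T=cv2.resize(t,None,fx=4,fy=4,interpolation=cv2.INTER_CUBIC); h=cv2.cvtColor(T,cv2.COLOR_BGR2HSV).astype(int)
def go(nm,box,f,z):
    m=np.zeros(T.shape[:2],np.uint8);b=[4*i for i in box];sl=np.s_[b[2]:b[3],b[0]:b[1]]
    m[sl]=f(h[...,0],h[...,1],h[...,2])[sl]
    m=cv2.morphologyEx(cv2.morphologyEx(m,cv2.MORPH_OPEN,np.ones((3,3))),cv2.MORPH_CLOSE,np.ones((9,9)))
    c=max(cv2.findContours(m,0,1)[0],key=cv2.contourArea)
    m=cv2.drawContours(m*0,[c],-1,1,-1);v,u=np.nonzero(m);
    w=onz('top',np.c_[(u-1.5)/4,(v-1.5)/4],z)[:,:2];k=w.mean(0);e,V=np.linalg.eigh(np.cov((w-k).T))
    r=cv2.minAreaRect(w.astype(np.float32))
    print(nm,k.round(1),np.sqrt(12*e).round(1),round(np.degrees(np.arctan2(V[1,1],V[0,1]))%180,1),'mar',np.round([*r[0],*r[1],r[2]],1))
go('bus',(305,370,278,310),lambda h,s,v:(h<16)&(s>70),8)
go('bsil',(228,282,280,318),lambda h,s,v:v<110,8)
go('fsil',(161,200,225,250),lambda h,s,v:v<110,8)
go('fuse',(380,440,230,256),lambda h,s,v:(v<95)|((h<16)&(s>70)),9)
go('fuse carton',(360,396,186,214),lambda h,s,v:v>160,30)
go('gcup',(150,196,268,314),lambda h,s,v:(h>50)&(h<90)&(s>50),5)
go('pcup',(234,276,215,257),lambda h,s,v:(h>135)&(h<165)&(s>50),5)
go('bplate',(215,295,272,326),lambda h,s,v:(v>165)|(v<110)|((h<16)&(s>70)),8)
go('fplate',(148,212,218,256),lambda h,s,v:(v>165)|(v<100),8)
E
```

```text
pcell top [ 640.4706774  -127.58118252   69.00027287] 1.479205848665384 [[ 640.35089937 -126.7861428    71.        ]]
gcell top [ 475.36397937 -289.4437679    69.46865547] 0.9185094626749853 [[ 475.4024692  -288.70014382   71.        ]]
bus [ 490.8 -119.3] [ 25.4 129.6] 102.2 mar [ 490.7 -119.3   26.   130.8   12.2]
bsil [474.8  93.2] [ 24.9 130.1] 110.1 mar [474.9  93.2  25.8 130.6  20.2]
fsil [631.8 288.6] [ 34.1 101.5] 93.6 mar [631.6 288.5  34.7 101.2   3.5]
fuse [ 621.1 -304. ] [ 34.7 105. ] 94.1 mar [ 621.6 -304.4   36.1  107.     4. ]
fuse carton [ 742.9 -251.3] [1.8 6. ] 179.5 mar [ 742.9 -251.3    1.3    5.3   89.6]
gcup [492.6 300.2] [60.9 61.5] 74.9 mar [492.8 300.6  69.5  71.1   0.8]
pcup [636.5  94.6] [61.  62.1] 82.3 mar [636.6  94.6  69.5  71.5   0.7]
bplate [474.8  93.2] [ 24.9 130.1] 110.1 mar [474.9  93.2  25.8 130.6  20.2]
fplate [631.7 289.6] [ 33.5 103.5] 93.5 mar [631.8 289.4  34.  103.3   3.6]
```

Mask sizes match the stated ones, and the triangulated cell tops are at about 69 mm. Next is a planner that prints the shift and turn for me to type in.

```bash
cat > plan.py <<'E'
import sys,numpy as np
from bench import env
from scipy.spatial.transform import Rotation as Ro
def plan(x,y,z,yaw):
    s=env.state();R=np.array(s['orientation']);p=np.array(s['eef_pos'])
    a=np.radians(yaw);X=np.array([0,0,-1.]);Y=np.array([np.cos(a),np.sin(a),0]);G=np.c_[X,Y,np.cross(X,Y)]
    print('t',round(s['clock'],2),'at',p.round(1),'yaw',round(np.degrees(np.arctan2(R[1,1],R[0,1])),1),'F',np.round(s['contact_force'],1),'w',round(s['gripper_width'],3),'q',np.round(s['qpos']))
    print('shift cm',(R.T@(np.array([x,y,z])-p)/10).round(2),'turn',Ro.from_matrix(R.T@G).as_rotvec(degrees=True).round(1))
if __name__=='__main__': plan(*map(float,sys.argv[1:]))
E
python3 plan.py 490.8 -119.3 110 12.2
```

```text
t 1.3 at [ 264.4 -566.4  238.8] yaw -65.0 F [-1.2  0.2  0.6] w 1.003 q [ 67.  39. -11.  90.   9.  52. -12.]
shift cm [ 12.87 -30.93 -39.42] turn [-77.2   0.   -0. ]
```

```bash
python3 -m crank '[[0,-4.5,-5.5,-10,0,0],[1,-9,-11,-20,0,0],[2,-13.5,-17,-30,0,0],[3,-18,-22.5,-40,0,0],[5,-22,-28,-50,0,0],[7,-26,-33,-60,0,0],[10,-29,-37.5,-70,0,0],[12.9,-30.9,-39.4,-77.2,0,0]]' -1 && python3 plan.py 490.8 -119.3 110 12.2
```

```text
clock: 2.3
eef_pos: [483.4, -137.6, 124.1]
orientation: [[0.004, 0.976, 0.216], [-0.0, 0.216, -0.976], [-1.0, 0.004, 0.001]]
contact_force: [0.6, -0.6, -0.4]
gripper_width: 0.999
t 2.3 at [ 483.4 -137.6  124.1] yaw 12.5 F [ 0.6 -0.6 -0.4] w 0.999 q [ 24.  42. -22. 116.  33.  27. -10.]
shift cm [ 1.41  1.11 -1.63] turn [ 0.3  0.  -0.2]
```

```bash
python3 -m crank '[[0,0,0,0,0,0],[0,0,0,0,0,0],[0,0,0,0,0,0],[0,0,0,0,0,0],[0,0,0,0,0,0],[0,0,0,0,0,0],[0,0,0,0,0,0],[0,0,0,0,0,0]]' >/dev/null; python3 plan.py 490.8 -119.3 60 12.2; python3 - <<'E'
from h import *
t=vision.grab_frame('top');s=vision.grab_frame('side')
p=env.state()['eef_pos'];R=np.array(env.state()['orientation'])
for n,im in(('top',t),('side',s)):
    u=proj(n,[p,p+44*R[:,1],p-44*R[:,1]]);print(n,u.round(1))
    for q in u: cv2.drawMarker(im,tuple(int(round(a)) for a in q),(255,255,0),0,3,1)
cv2.imwrite('pics/a1.png',np.hstack([cv2.resize(t[230:350,270:370],(400,480)),cv2.resize(s[140:260,240:340],(400,480))]))
E
```

```text
t 3.3 at [ 481.2 -139.2  124.1] yaw 12.2 F [-0.3  0.4  0.4] w 0.997 q [ 24.  42. -22. 116.  33.  27. -10.]
shift cm [ 6.41  1.36 -1.74] turn [0. 0. 0.]
top [[347.4 296.6]
 [343.4 277.7]
 [351.4 315.6]]
side [[285.6 187.8]
 [293.9 193.5]
 [277.8 182.5]]
```

View pics/a1.png

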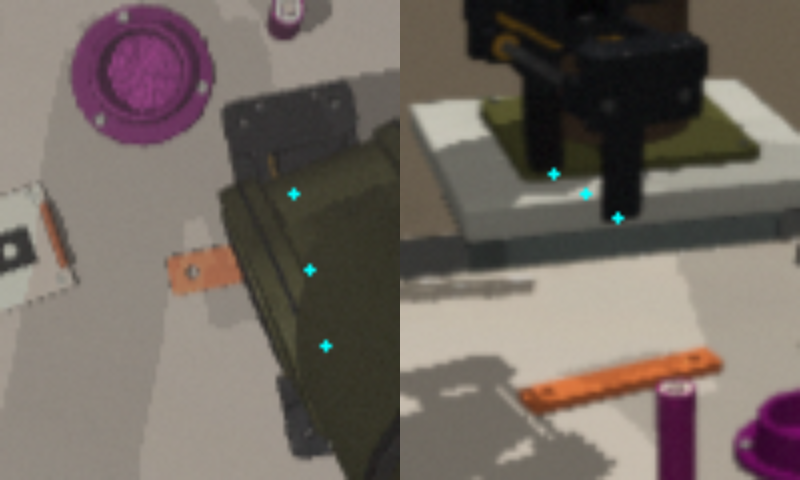

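In the side view the projected TCP and fingertip markers fall on the real fingertips (crop (553,172) and (618,215)), so calibration and robot agree within about a pixel. Now I'll align and descend.

```bash
python3 -m crank '[[0,0.7,-0.9,0,0,0],[0,1.36,-1.74,0,0,0],[2.5,1.36,-1.74,0,0,0],[5,1.36,-1.74,0,0,0],[7.5,1.36,-1.74,0,0,0],[8.9,1.36,-1.74,0,0,0],[8.9,1.36,-1.74,0,0,0],[8.9,1.36,-1.74,0,0,0]]' -1; python3 plan.py 490.8 -119.3 3 12.2
```

```text
clock: 4.4
eef_pos: [491.3, -119.2, 35.7]
orientation: [[0.001, 0.977, 0.212], [-0.0, 0.212, -0.977], [-1.0, 0.001, 0.0]]
contact_force: [-0.2, 1.2, -0.4]
gripper_width: 1.003
t 4.4 at [ 491.3 -119.2   35.7] yaw 12.2 F [-0.2  1.2 -0.4] w 1.003 q [ 16.  51. -12. 118.  39.  15. -18.]
shift cm [ 3.27 -0.06 -0.  ] turn [ 0.   0.  -0.1]
```

```bash
H='[[0,0,0,0,0,0],[0,0,0,0,0,0],[0,0,0,0,0,0],[0,0,0,0,0,0],[0,0,0,0,0,0],[0,0,0,0,0,0],[0,0,0,0,0,0],[0,0,0,0,0,0]]'; python3 -m crank '[[0.8,0,0,0,0,0],[1.6,0,0,0,0,0],[2.4,0,0,0,0,0],[2.9,0,0,0,0,0],[3.2,0,0,0,0,0],[3.2,0,0,0,0,0],[3.2,0,0,0,0,0],[3.2,0,0,0,0,0]]' -1; python3 plan.py 490.8 -119.3 3 12.2
```

```text
clock: 5.4
eef_pos: [491.0, -119.4, 3.3]
orientation: [[0.0, 0.977, 0.212], [-0.0, 0.212, -0.977], [-1.0, 0.0, 0.0]]
contact_force: [1.4, 0.1, 0.5]
gripper_width: 1.002
t 5.4 at [ 491.  -119.4    3.3] yaw 12.2 F [1.4 0.1 0.5] w 1.002 q [ 13.  55.  -8. 118.  41.  10. -20.]
shift cm [ 0.03 -0.02 -0.01] turn [ 0.  0. -0.]
```

```bash
python3 -m crank '[[0,0,0,0,0,0],[0,0,0,0,0,0],[0,0,0,0,0,0],[0,0,0,0,0,0],[0,0,0,0,0,0],[0,0,0,0,0,0],[0,0,0,0,0,0],[0,0,0,0,0,0]]' 1 45; python3 -m crank '[[-0.5,0,0,0,0,0],[-1,0,0,0,0,0],[-2,0,0,0,0,0],[-3,0,0,0,0,0],[-4,0,0,0,0,0],[-5,0,0,0,0,0],[-5,0,0,0,0,0],[-5,0,0,0,0,0]]'; python3 plan.py 474.8 93.2 55 20.1
```

```text
clock: 6.4
eef_pos: [491.2, -119.2, 3.2]
orientation: [[0.001, 0.977, 0.212], [0.0, 0.212, -0.977], [-1.0, 0.001, 0.0]]
contact_force: [0.9, -0.6, -0.2]
gripper_width: 0.274
clock: 7.4
eef_pos: [490.8, -119.4, 53.1]
orientation: [[-0.0, 0.977, 0.212], [-0.0, 0.212, -0.977], [-1.0, -0.0, 0.0]]
contact_force: [1.0, -0.5, -2.0]
gripper_width: 0.272
t 7.4 at [ 490.8 -119.4   53.1] yaw 12.2 F [ 1.  -0.5 -2. ] w 0.272 q [ 17.  49. -14. 118.  38.  18. -17.]
shift cm [ -0.19   2.94 -21.11] turn [-7.9  0.   0. ]
```

```bash
python3 -m crank '[[-0.2,0.4,-2.5,-1,0,0],[-0.2,0.9,-6,-2,0,0],[-0.2,1.4,-10,-4,0,0],[-0.2,2,-14,-5,0,0],[-0.2,2.5,-18,-7,0,0],[-0.2,2.8,-20.2,-7.9,0,0],[-0.2,2.94,-21.1,-7.9,0,0],[-0.2,2.94,-21.1,-7.9,0,0]]'; python3 -m crank '[[0,0,0,0,0,0],[0,0,0,0,0,0],[0,0,0,0,0,0],[0,0,0,0,0,0],[0,0,0,0,0,0],[0,0,0,0,0,0],[0,0,0,0,0,0],[0,0,0,0,0,0]]' >/dev/null; python3 plan.py 474.8 93.2 12 20.1;  python3 - <<'E'
from h import *
t=vision.grab_frame('top');s=vision.grab_frame('side')
cv2.imwrite('pics/a2.png',np.hstack([cv2.resize(t[240:360,200:300],(400,480)),cv2.resize(s[140:260,320:420],(400,480))]))
E
```

```text
clock: 8.4
eef_pos: [474.8, 92.9, 54.9]
orientation: [[-0.0, 0.939, 0.344], [-0.001, 0.344, -0.939], [-1.0, -0.001, 0.0]]
contact_force: [-0.5, -1.0, -1.6]
gripper_width: 0.273
t 9.4 at [474.9  93.1  55.1] yaw 20.1 F [-1.   0.5 -2.4] w 0.273 q [-10.  48. -10. 121.  35.  13. -32.]
shift cm [ 4.31 -0.01 -0.01] turn [ 0.  0. -0.]
```

View pics/a2.png

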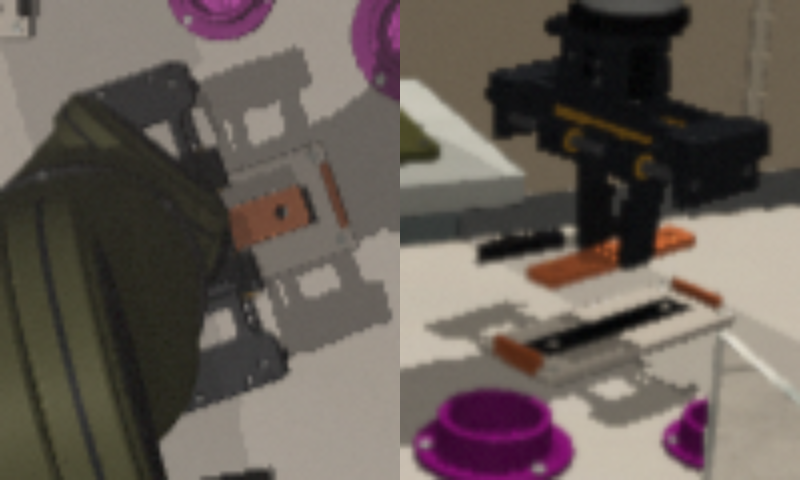

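The bar hangs level in the jaws, over and parallel to its silhouette (crop: bar at about (270,215) in the top view). Lowering it now.

```bash
python3 -m crank '[[1,0,0,0,0,0],[2,0,0,0,0,0],[3,0,0,0,0,0],[3.6,0,0,0,0,0],[4.1,0,0,0,0,0],[4.37,0,0,0,0,0],[4.37,0,0,0,0,0],[4.37,0,0,0,0,0]]';  python3 -m crank '[[0,0,0,0,0,0],[0,0,0,0,0,0],[0,0,0,0,0,0],[0,0,0,0,0,0],[0,0,0,0,0,0],[0,0,0,0,0,0],[0,0,0,0,0,0],[0,0,0,0,0,0]]' 0.2; python3 plan.py 474.8 93.2 12 20.1
```

```text
clock: 10.5
eef_pos: [475.0, 93.1, 11.6]
orientation: [[0.0, 0.939, 0.344], [0.0, 0.344, -0.939], [-1.0, 0.0, 0.0]]
contact_force: [-0.1, -0.2, -1.4]
gripper_width: 0.272
clock: 11.5
eef_pos: [474.9, 93.1, 11.4]
orientation: [[0.0, 0.939, 0.344], [-0.0, 0.344, -0.939], [-1.0, 0.0, 0.0]]
contact_force: [0.8, 0.8, -0.5]
gripper_width: 0.403
t 11.5 at [474.9  93.1  11.4] yaw 20.1 F [ 0.8  0.8 -0.5] w 0.403 q [-14.  54.  -5. 122.  37.   6. -33.]
shift cm [-0.06 -0.01 -0.02] turn [ 0.  0. -0.]
```

Next I'll open fully, lift, and head for the fuse holder at height.

```bash
python3 -m crank '[[-0.5,0,0,0,0,0],[-2,0,0,0,0,0],[-4,0,0,0,0,0],[-7,0,0,0,0,0],[-10,0,0,0,0,0],[-13,0,0,0,0,0],[-14,0,0,0,0,0],[-14,0,0,0,0,0]]' -1;  python3 plan.py 621.2 -304.1 130 4.1
```

```text
clock: 12.5
eef_pos: [475.1, 92.9, 151.6]
orientation: [[0.001, 0.939, 0.344], [0.0, 0.344, -0.939], [-1.0, 0.001, 0.0]]
contact_force: [-0.2, -0.3, -0.0]
gripper_width: 1.002
t 12.5 at [475.1  92.9 151.6] yaw 20.1 F [-0.2 -0.3 -0. ] w 1.002 q [ -3.  39. -22. 118.  29.  28. -26.]
shift cm [ 2.17  0.07 42.31] turn [16.   0.  -0.1]
```

```bash
python3 -m crank '[[0,0,5,2,0,0],[0,0,10.5,4,0,0],[0,0,16,6,0,0],[0,0,21.5,8,0,0],[0,0,27,10,0,0],[0,0,32.5,12,0,0],[0,0,38,14,0,0],[0,0.07,42.3,16,0,0]]' -1; python3 - <<'E'
from h import *
from plan import plan
t=vision.grab_frame('top');plan(621.2,-304.1,130,4.1)
m=seg(t,(215,300,272,326),lambda h,s,v:(h<16)&(s>70)&(v>90)); print(pca(m,16))
cv2.imwrite('pics/a3.png',cv2.resize(t[260:340,210:330],(600,400),interpolation=cv2.INTER_CUBIC))
E
```

```text
clock: 13.5
eef_pos: [620.3, -306.5, 149.1]
orientation: [[-0.003, 0.998, 0.069], [-0.0, 0.069, -0.998], [-1.0, -0.003, 0.0]]
contact_force: [1.1, 0.7, 0.4]
gripper_width: 1.001
t 13.55 at [ 621.2 -313.8  148.9] yaw 3.5 F [ 0.7 -4.5  0.2] w 0.999 q [ 35.  52. -25.  80.  25.  53.   7.]
shift cm [ 1.88  0.07 -0.98] turn [-0.6  0.4  0.1]
(array([472.8,  92.2,  25.1, 129.8, -69.5]), array([253.21832359, 299.63352827]))
```

View pics/a3.png

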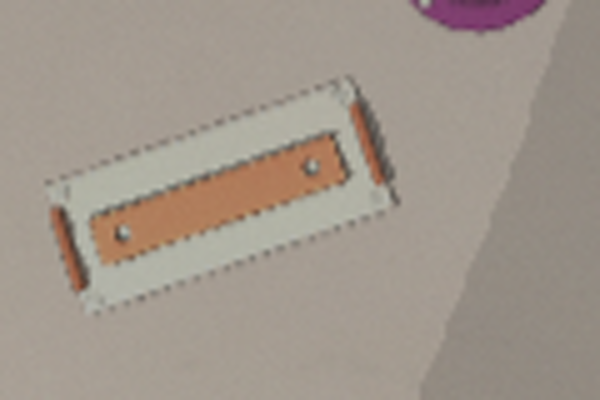

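The bar now covers its silhouette (crop: bar (90–348, 135–265), plate (48–398, 75–315)), and the margins look even. I'll measure that again at the end. On to the fuse holder.

```bash
python3 -m crank '[[0,0.07,-0.5,-0.6,0.4,0],[2,0.07,-0.5,-0.6,0.4,0],[5,0.07,-0.5,-0.6,0.4,0],[8,0.07,-0.5,-0.6,0.4,0],[10,0.07,-0.5,-0.6,0.4,0],[11,0.07,-0.5,-0.6,0.4,0],[11,0.07,-0.5,-0.6,0.4,0],[11,0.07,-0.5,-0.6,0.4,0]]' -1; python3 plan.py 621.2 -304.1 3 4.1
```

```text
clock: 14.55
eef_pos: [622.2, -299.0, 42.5]
orientation: [[0.001, 0.997, 0.082], [0.006, 0.082, -0.997], [-1.0, 0.002, -0.006]]
contact_force: [-0.9, 1.2, -0.2]
gripper_width: 1.001
t 14.55 at [ 622.2 -299.    42.5] yaw 4.7 F [-0.9  1.2 -0.2] w 1.001 q [ 33.  60. -22.  83.  28.  42.   4.]
shift cm [ 3.95 -0.15  0.53] turn [ 0.6 -0.4 -0.1]
```

```bash
python3 -m crank '[[0,-0.13,0.53,0.6,-0.4,0],[0.8,-0.13,0.53,0.6,-0.4,0],[1.6,-0.13,0.53,0.6,-0.4,0],[2.4,-0.13,0.53,0.6,-0.4,0],[3,-0.13,0.53,0.6,-0.4,0],[3.6,-0.13,0.53,0.6,-0.4,0],[3.9,-0.13,0.53,0.6,-0.4,0],[3.9,-0.13,0.53,0.6,-0.4,0]]' -1; python3 plan.py 621.2 -304.1 3 4.1
```

```text
clock: 15.55
eef_pos: [620.5, -303.8, 2.2]
orientation: [[-0.0, 0.997, 0.072], [0.0, 0.072, -0.997], [-1.0, -0.0, -0.0]]
contact_force: [-0.1, 0.4, -0.1]
gripper_width: 0.999
t 15.55 at [ 620.5 -303.8    2.2] yaw 4.1 F [-0.1  0.4 -0.1] w 0.999 q [ 32.  63. -21.  84.  30.  39.   3.]
shift cm [-0.08  0.07  0.03] turn [ 0. -0.  0.]
```

```bash
python3 -m crank '[[-0.08,0,0,0,0,0],[-0.08,0,0,0,0,0],[-0.08,0,0,0,0,0],[-0.08,0,0,0,0,0],[-0.08,0,0,0,0,0],[-0.08,0,0,0,0,0],[-0.08,0,0,0,0,0],[-0.08,0,0,0,0,0]]' 1 35; python3 -m crank '[[-0.5,0,0,0,0,0],[-1,0,0,0,0,0],[-2,0,0,0,0,0],[-4,0,0,0,0,0],[-6,0,0,0,0,0],[-8,0,0,0,0,0],[-9,0,0,0,0,0],[-9,0,0,0,0,0]]'; python3 plan.py 631.7 289.2 92 3.6
```

```text
clock: 16.55
eef_pos: [620.8, -303.9, 3.3]
orientation: [[0.0, 0.997, 0.072], [-0.0, 0.072, -0.997], [-1.0, 0.0, 0.0]]
contact_force: [0.4, -0.2, -1.3]
gripper_width: 0.377
clock: 17.55
eef_pos: [621.1, -304.1, 94.3]
orientation: [[0.002, 0.997, 0.072], [-0.001, 0.072, -0.997], [-1.0, 0.002, 0.001]]
contact_force: [1.6, 0.8, -0.8]
gripper_width: 0.38
t 17.55 at [ 621.1 -304.1   94.3] yaw 4.1 F [ 1.6  0.8 -0.8] w 0.38 q [ 34.  56. -23.  83.  27.  47.   5.]
shift cm [  0.19   5.33 -59.1 ] turn [ 0.5  0.  -0.1]
```

```bash
python3 -m crank '[[-1,0,0,0,0,0],[-3,0,-1,0,0,0],[-4,0.2,-4,0,0,0],[-4,0.5,-8,0,0,0],[-4,1,-12.5,0,0,0],[-4,1.5,-17,0,0,0],[-4,2,-21.5,0,0,0],[-4,2.5,-26,0,0,0]]'; python3 plan.py 631.7 289.2 125 3.6
```

```text
clock: 18.55
eef_pos: [626.9, -40.3, 134.4]
orientation: [[0.001, 0.997, 0.073], [0.001, 0.073, -0.997], [-1.0, 0.001, -0.0]]
contact_force: [0.7, 0.1, -1.6]
gripper_width: 0.379
t 18.55 at [626.9 -40.3 134.4] yaw 4.2 F [ 0.7  0.1 -1.6] w 0.379 q [ 11.  48. -22.  94.  24.  42. -18.]
shift cm [  0.96   2.87 -32.82] turn [ 0.6 -0.  -0.1]
```

```bash
python3 -m crank '[[0,0.3,-4,0.1,0,0],[0,0.8,-9,0.2,0,0],[0,1.2,-14,0.3,0,0],[0,1.6,-19,0.4,0,0],[0,2,-24,0.5,0,0],[0,2.4,-28.5,0.6,0,0],[0.5,2.7,-31.5,0.6,0,0],[1,2.87,-32.8,0.6,0,0]]'; python3 -m crank '[[1.5,0,0,0,0,0],[3,0,0,0,0,0],[4.5,0,0,0,0,0],[6,0,0,0,0,0],[7,0,0,0,0,0],[7.5,0,0,0,0,0],[7.5,0,0,0,0,0],[7.5,0,0,0,0,0]]'; python3 plan.py 631.7 289.2 12 3.6;  python3 - <<'E'
from h import *
t=vision.grab_frame('top');s=vision.grab_frame('side')
cv2.imwrite('pics/a4.png',np.hstack([cv2.resize(t[180:300,130:230],(400,480)),cv2.resize(s[150:270,420:520],(400,480))]))
E
```

```text
clock: 19.55
eef_pos: [630.7, 290.2, 124.1]
orientation: [[0.0, 0.998, 0.065], [0.002, 0.065, -0.998], [-1.0, 0.0, -0.002]]
contact_force: [-1.1, 0.1, -1.8]
gripper_width: 0.376
clock: 20.55
eef_pos: [632.2, 286.8, 48.8]
orientation: [[0.001, 0.998, 0.062], [0.001, 0.062, -0.998], [-1.0, 0.001, -0.001]]
contact_force: [0.7, -1.3, -1.1]
gripper_width: 0.378
t 20.55 at [632.2 286.8  48.8] yaw 3.5 F [ 0.7 -1.3 -1.1] w 0.378 q [-20.  59. -17.  83.  22.  42. -42.]
shift cm [ 3.68 -0.04 -0.24] turn [-0.1 -0.  -0.1]
```

View pics/a4.png

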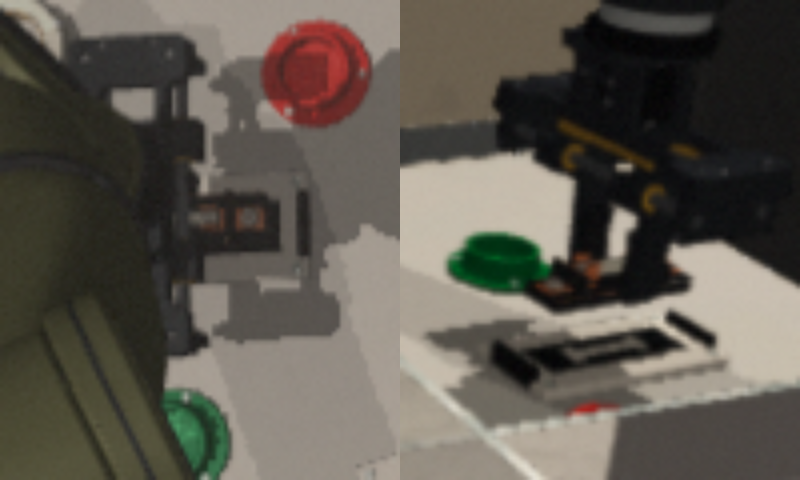

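The fuse holder hangs level and parallel over its plate (side crop (610,285), silhouette below at (600,355)).

```bash
python3 -m crank '[[1,0,0,0,0,0],[2,0,0,0,0,0],[2.5,0,0,0,0,0],[2.8,0,0,0,0,0],[2.8,0,0,0,0,0],[2.8,0,0,0,0,0],[2.8,0,0,0,0,0],[2.8,0,0,0,0,0]]'>/dev/null; python3 plan.py 631.7 289.2 11.5 3.6
```

```text
t 21.65 at [631.9 286.5  20.4] yaw 3.5 F [ 0.7 -0.5  0.4] w 0.381 q [-20.  61. -16.  83.  23.  39. -43.]
shift cm [ 0.89 -0.   -0.27] turn [-0.1 -0.  -0. ]
```

```bash
python3 -m crank '[[0,0,-0.27,0,0,0],[0.3,0,-0.27,0,0,0],[0.6,0,-0.27,0,0,0],[0.8,0,-0.27,0,0,0],[0.9,0,-0.27,0,0,0],[0.9,0,-0.27,0,0,0],[0.9,0,-0.27,0,0,0],[0.9,0,-0.27,0,0,0]]'; python3 -m crank '[[0,0,0,0,0,0],[0,0,0,0,0,0],[0,0,0,0,0,0],[0,0,0,0,0,0],[0,0,0,0,0,0],[0,0,0,0,0,0],[0,0,0,0,0,0],[0,0,0,0,0,0]]' 0; python3 plan.py 631.7 289.2 12 3.6
```

```text
clock: 22.65
eef_pos: [631.5, 289.0, 11.3]
orientation: [[-0.0, 0.998, 0.062], [-0.0, 0.062, -0.998], [-1.0, -0.0, 0.0]]
contact_force: [-0.5, -0.6, 1.5]
gripper_width: 0.384
clock: 23.65
eef_pos: [631.6, 289.1, 11.2]
orientation: [[0.0, 0.998, 0.062], [-0.0, 0.062, -0.998], [-1.0, 0.0, 0.0]]
contact_force: [-0.5, 0.8, 0.2]
gripper_width: 0.501
t 23.65 at [631.6 289.1  11.2] yaw 3.5 F [-0.5  0.8  0.2] w 0.501 q [-20.  62. -16.  83.  23.  39. -43.]
shift cm [-0.08  0.01 -0.01] turn [-0.1  0.  -0. ]
```

```bash
python3 -m crank '[[-0.5,0,0,0,0,0],[-2,0,0,0,0,0],[-4,0,0,0,0,0],[-7,0,0,0,0,0],[-10,0,0,0,0,0],[-13,0,0,0,0,0],[-15,0,0,0,0,0],[-15,0,0,0,0,0]]' -1;  python3 plan.py 475.4 -289 150 3.6
```

```text
clock: 24.65
eef_pos: [632.7, 289.8, 163.6]
orientation: [[0.004, 0.998, 0.061], [0.002, 0.061, -0.998], [-1.0, 0.004, -0.002]]
contact_force: [-0.8, 0.9, -0.0]
gripper_width: 0.999
t 24.65 at [632.7 289.8 163.6] yaw 3.5 F [-0.8  0.9 -0. ] w 0.999 q [-19.  51. -20.  80.  19.  53. -40.]
shift cm [  1.19 -19.25  56.81] turn [-0.1 -0.1 -0.2]
```

```bash
python3 -m crank '[[0,-1.5,4,0,0,0],[0,-3.5,9,0,0,0],[0,-5.5,14,0,0,0],[0,-7.5,19,0,0,0],[0,-9,24,0,0,0],[0,-11,30,0,0,0],[0,-13,36,0,0,0],[0,-15,42,0,0,0]]'; python3 - <<'E'
from h import *
from plan import plan
t=vision.grab_frame('top');plan(475.4,-289,150,3.6)
cv2.imwrite('pics/top_fuse.png',t)
T=cv2.resize(t,None,fx=4,fy=4,interpolation=cv2.INTER_CUBIC); h=cv2.cvtColor(T,cv2.COLOR_BGR2HSV).astype(int)
def go(nm,box,f,z):
    m=np.zeros(T.shape[:2],np.uint8);b=[4*i for i in box];sl=np.s_[b[2]:b[3],b[0]:b[1]]
    m[sl]=f(h[...,0],h[...,1],h[...,2])[sl]
    m=cv2.morphologyEx(cv2.morphologyEx(m,cv2.MORPH_OPEN,np.ones((3,3))),cv2.MORPH_CLOSE,np.ones((9,9)))
    c=max(cv2.findContours(m,0,1)[0],key=cv2.contourArea)
    m=cv2.drawContours(m*0,[c],-1,1,-1);v,u=np.nonzero(m)
    w=onz('top',np.c_[(u-1.5)/4,(v-1.5)/4],z)[:,:2];k=w.mean(0);e,V=np.linalg.eigh(np.cov((w-k).T))
    r=cv2.minAreaRect(w.astype(np.float32)); print(nm,k.round(1),np.sqrt(12*e).round(1),round(np.degrees(np.arctan2(V[1,1],V[0,1]))%180,1),'mar',np.round([*r[0],*r[1],r[2]],1))
go('bus',(226,284,276,322),lambda h,s,v:(h<16)&(s>70)&(v>90),16)
go('fuse',(159,202,222,252),lambda h,s,v:(v<95)|((h<16)&(s>70)),17)
cv2.imwrite('pics/a5.png',cv2.resize(t[210:330,140:300],(800,600),interpolation=cv2.INTER_CUBIC))
E
```

```text
clock: 25.65
eef_pos: [507.0, -138.9, 160.3]
orientation: [[-0.002, 0.998, 0.062], [0.0, 0.062, -0.998], [-1.0, -0.002, -0.0]]
contact_force: [0.7, -0.5, 0.0]
gripper_width: 1.0
t 25.7 at [ 502.3 -151.   159.5] yaw 2.7 F [-2.5 -6.8 -0.4] w 0.998 q [ 25.  40. -22. 111.  26.  34. -12.]
shift cm [ 1.09 -3.34 13.65] turn [-0.9  0.5  0.5]
bus [473.1  92. ] [ 25.  129.6] 110.2 mar [472.9  92.1  26.  130.9  20.3]
fuse [628.9 285.9] [ 34.6 105. ] 93.5 mar [629.2 285.8  35.3 106.5   3.6]
```

View pics/a5.png

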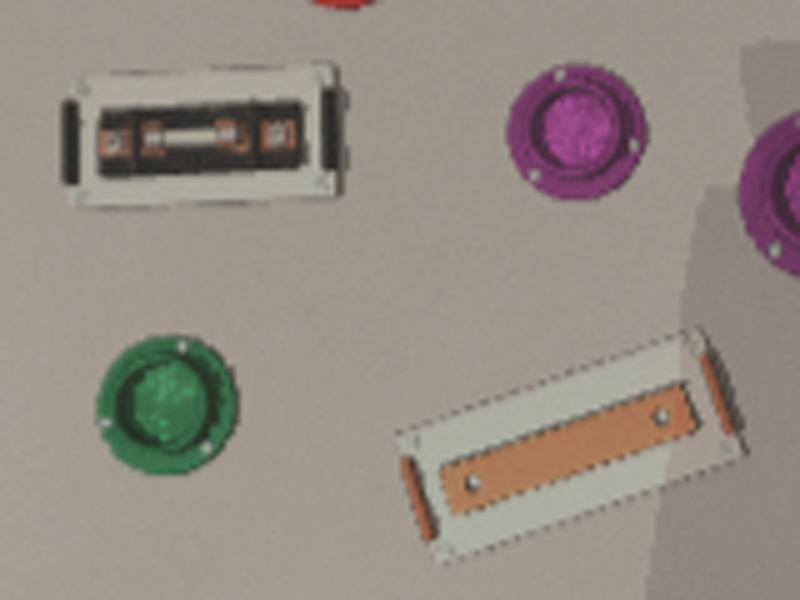

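```bash
cat > fit.py <<'E'
from h import *
from scipy.optimize import minimize
def fit(im,nm,box,f,dim,z0,z1,x0,n='top',k=4):
    T=cv2.resize(im,None,fx=k,fy=k,interpolation=cv2.INTER_CUBIC);h=cv2.cvtColor(T,cv2.COLOR_BGR2HSV).astype(int)
    b=[k*i for i in box];sl=np.s_[b[2]:b[3],b[0]:b[1]];m=np.zeros(T.shape[:2],np.uint8);m[sl]=f(h[...,0],h[...,1],h[...,2])[sl]
    m=cv2.morphologyEx(cv2.morphologyEx(m,cv2.MORPH_OPEN,np.ones((3,3))),cv2.MORPH_CLOSE,np.ones((9,9)))
    c=max(cv2.findContours(m,0,1)[0],key=cv2.contourArea);m=cv2.drawContours(m*0,[c],-1,255,-1)[sl]
    def model(p):
        a=np.radians(p[2]);u=np.array([np.cos(a),np.sin(a)]);v=np.array([-u[1],u[0]])
        P=[[*(np.array(p[:2])+i*u*dim[1]/2+j*v*dim[0]/2),z] for i in(-1,1) for j in(-1,1) for z in(z0,z1)]
        q=(proj(n,P)*k+(k-1)/2-[b[0],b[2]]).astype(np.float32);hl=cv2.convexHull(q)
        return cv2.fillConvexPoly(m*0,np.round(hl*16).astype(np.int32),255,cv2.LINE_AA,4)
    cost=lambda p:np.abs(model(p).astype(int)-m).sum()/255
    r=min((minimize(cost,np.array(x0)+d,method='Nelder-Mead',options=dict(initial_simplex=np.array(x0)+d+np.array([[0,0,0],[4,0,0],[0,4,0],[0,0,3]]),xatol=.02)) for d in([0,0,0],[2,-2,1],[-2,2,-1])),key=lambda r:r.fun)
    print(nm,r.x.round(2),'misfit',round(r.fun/(m>0).sum(),3)); return r.x
cu=lambda h,s,v:(h<16)&(s>70)&(v>70)
bl=lambda h,s,v:(v<95)|((h<16)&(s>70))
dk=lambda h,s,v:v<110
E
python3 - <<'E'
from fit import *
o=cv2.imread('pics/top0.png');t=cv2.imread('pics/top_fuse.png')
fit(o,'bus pre',(305,370,278,310),cu,(25,130),0,8,[490.8,-119.3,102.2])
fit(o,'fuse pre',(380,440,230,256),bl,(34,104),0,9,[621.2,-304.1,94])
fit(o,'bsil',(228,282,280,318),dk,(25,130),8,8,[474.8,93.2,110.1])
fit(o,'fsil',(161,200,225,250),dk,(34,104),8,8,[631.7,289.2,93.6])
fit(t,'bus',(226,284,276,322),cu,(25,130),8,16,[474,93,110.1])
fit(t,'fuse',(159,202,222,252),bl,(34,104),8,17,[630,288,93.5])
pl=lambda h,s,v:(v>155)&(s<40)|(v<110)|((h<16)&(s>70))
for im in(o,t):
  fit(im,'bplate',(215,295,270,328),lambda h,s,v:((v>178)&(s<60))|(v<100)|((h<16)&(s>70)),(70,166),0,8,[474.8,93.2,110.1])
  fit(im,'fplate',(145,215,215,260),lambda h,s,v:((v>178)&(s<60))|(v<100)|((h<16)&(s>70)),(70,140),0,8,[631.7,289,93.5])
E
```

```text
bus pre [ 490.79 -119.23  102.16] misfit 0.034
fuse pre [ 621.83 -304.7    94.16] misfit 0.047
bsil [474.78  93.06 110.25] misfit 0.045
fsil [631.7  289.55  93.5 ] misfit 0.025
bus [472.98  92.55 110.28] misfit 0.062
fuse [629.86 286.91  93.4 ] misfit 0.063
bplate [501.14  84.53 114.86] misfit 2.651
fplate [687.39 279.27   3.73] misfit 1.172
bplate [498.55  85.29 114.84] misfit 2.462
fplate [640.65 268.93  84.39] misfit 1.335
```

```bash
python3 - <<'E'
from h import *
s=vision.grab_frame('side');o=cv2.imread('pics/side0.png')
r=lambda im,x0,x1,y0,y1:cv2.resize(im[y0:y1,x0:x1],(400,200),interpolation=cv2.INTER_CUBIC)
cv2.imwrite('pics/a6.png',np.vstack([np.hstack([r(o,335,405,205,240),r(o,435,505,222,257)]),np.hstack([r(s,335,405,205,240),r(s,435,505,222,257)])]))
E
```

```text
(no output)
```

View pics/a6.png

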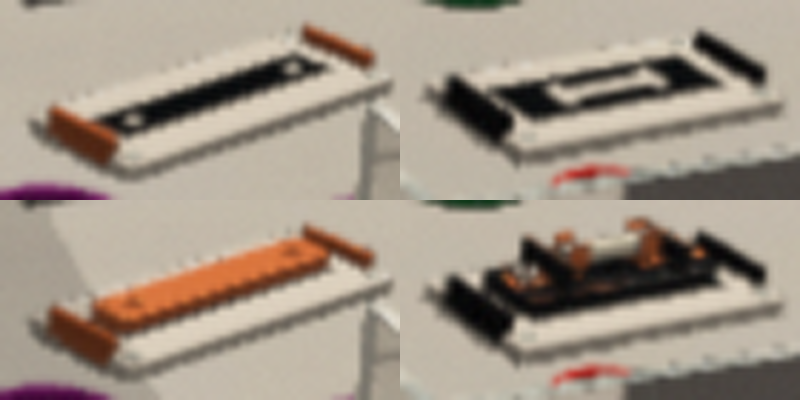

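The side view shows the bar squarely on its silhouette; the model fit puts it 1.9 mm off. A sliver of silhouette shows at the +y end of the fuse holder (722,283), and its fit gives (-1.8,-2.6) mm. Before starting on the cells, I'll regrip the fuse holder and shift it by that much.

```bash
python3 plan.py 631.6 289.1 120 3.5
```

```text
t 25.75 at [ 503.7 -146.9  159.6] yaw 2.7 F [-0.8 -0.2  0.3] w 0.999 q [ 24.  40. -22. 111.  26.  34. -12.]
shift cm [  3.63  14.89 -42.95] turn [-0.8  0.3  0.4]
```

```bash
python3 -m crank '[[0,1.5,-4,0,0,0],[0,3,-9,0,0,0],[0,5,-15,0,0,0],[0,7,-21,0,0,0],[0,9.5,-27,0,0,0],[0,11.5,-33,0,0,0],[0,13.5,-39,0,0,0],[1,14.8,-42.9,-0.8,0.3,0.4]]' -1 >/dev/null; python3 -m crank '[[0.5,0,0,0,0,0],[2,0,0,0,0,0],[4,0,0,0,0,0],[5,0,0,0,0,0],[5,0,0,0,0,0],[5,0,0,0,0,0],[5,0,0,0,0,0],[5,0,0,0,0,0]]' >/dev/null; python3 plan.py 631.6 289.1 11.2 3.5
```

```text
t 27.75 at [630.3 300.6 101.8] yaw 4.3 F [-0.1  1.1 -0.6] w 1.003 q [-20.  55. -18.  82.  21.  46. -41.]
shift cm [ 9.05 -0.03  1.21] turn [ 0.8 -0.3 -0.5]
```

```bash
python3 -m crank '[[0,-0.03,0.6,0.8,-0.3,-0.5],[0,-0.03,1.21,0.8,-0.3,-0.5],[2,-0.03,1.21,0.8,-0.3,-0.5],[4,-0.03,1.21,0.8,-0.3,-0.5],[5.5,-0.03,1.21,0.8,-0.3,-0.5],[6,-0.03,1.21,0.8,-0.3,-0.5],[6,-0.03,1.21,0.8,-0.3,-0.5],[6,-0.03,1.21,0.8,-0.3,-0.5]]' >/dev/null; python3 plan.py 631.6 289.1 11.2 3.5
```

```text
t 28.75 at [631.5 289.1  41.8] yaw 3.5 F [0.5 0.2 0. ] w 1.002 q [-20.  59. -17.  83.  22.  41. -42.]
shift cm [ 3.06  0.01 -0.  ] turn [ 0. -0.  0.]
```

```bash
python3 -m crank '[[0.8,0,0,0,0,0],[1.6,0,0,0,0,0],[2.4,0,0,0,0,0],[2.8,0,0,0,0,0],[3.05,0,0,0,0,0],[3.05,0,0,0,0,0],[3.05,0,0,0,0,0],[3.05,0,0,0,0,0]]' -1; python3 -m crank '[[0,0,0,0,0,0],[0,0,0,0,0,0],[0,0,0,0,0,0],[0,0,0,0,0,0],[0,0,0,0,0,0],[0,0,0,0,0,0],[0,0,0,0,0,0],[0,0,0,0,0,0]]' 1 35; python3 -m crank '[[-0.4,0,0,0,0,0],[-0.4,0,0,0,0,0],[-0.4,0.1,-0.12,0,0,0],[-0.4,0.2,-0.25,0,0,0],[-0.4,0.2,-0.25,0,0,0],[-0.2,0.2,-0.25,0,0,0],[-0.02,0.2,-0.25,0,0,0],[-0.02,0.2,-0.25,0,0,0]]';  python3 -m crank '[[0,0,0,0,0,0],[0,0,0,0,0,0],[0,0,0,0,0,0],[0,0,0,0,0,0],[0,0,0,0,0,0],[0,0,0,0,0,0],[0,0,0,0,0,0],[0,0,0,0,0,0]]' 0
```

```text
clock: 29.75
eef_pos: [631.1, 288.8, 10.9]
orientation: [[-0.001, 0.998, 0.062], [0.0, 0.062, -0.998], [-1.0, -0.001, -0.0]]
contact_force: [-0.0, 0.3, -0.4]
gripper_width: 0.999
clock: 30.75
eef_pos: [631.0, 288.7, 10.6]
orientation: [[-0.002, 0.998, 0.062], [-0.0, 0.062, -0.998], [-1.0, -0.002, 0.0]]
contact_force: [1.0, 0.5, 0.1]
gripper_width: 0.378
clock: 31.75
eef_pos: [632.8, 291.2, 10.7]
orientation: [[-0.002, 0.998, 0.062], [-0.0, 0.062, -0.998], [-1.0, -0.002, 0.0]]
contact_force: [0.1, 0.5, -0.7]
gripper_width: 0.378
clock: 32.75
eef_pos: [632.8, 291.3, 10.8]
orientation: [[-0.002, 0.998, 0.062], [-0.0, 0.062, -0.998], [-1.0, -0.002, 0.0]]
contact_force: [0.3, -0.2, -1.0]
gripper_width: 0.506
```

```bash
python3 -m crank '[[-0.5,0,0,0,0,0],[-2,0,0,0,0,0],[-4,0,0,0,0,0],[-7,0,0,0,0,0],[-10,0,0,0,0,0],[-13,0,0,0,0,0],[-15,0,0,0,0,0],[-15,0,0,0,0,0]]' -1;  python3 plan.py 475.4 -289 150 3.6
```

```text
clock: 33.75
eef_pos: [634.1, 292.0, 163.2]
orientation: [[0.002, 0.998, 0.061], [0.002, 0.061, -0.998], [-1.0, 0.002, -0.002]]
contact_force: [0.3, 0.4, -0.3]
gripper_width: 1.002
t 33.75 at [634.1 292.  163.2] yaw 3.5 F [ 0.3  0.4 -0.3] w 1.002 q [-19.  51. -20.  79.  19.  53. -40.]
shift cm [  1.19 -19.4   57.02] turn [-0.1 -0.1 -0.1]
```

```bash
python3 -m crank '[[0,-1.5,4,0,0,0],[0,-3.5,10,0,0,0],[0,-5.5,16,0,0,0],[0,-8,22,0,0,0],[0,-10,28,0,0,0],[0,-12,34,0,0,0],[0,-14,40,0,0,0],[0,-16,46,0,0,0]]'>/dev/null; python3 - <<'E'
from fit import *
from plan import plan
t=vision.grab_frame('top');plan(475.4,-289,110,3.6)
fit(t,'bus',(226,284,276,322),cu,(25,130),8,16,[474,93,110.1])
fit(t,'fuse',(159,202,222,252),bl,(34,104),8,17,[630,288,93.5])
E
```

```text
t 34.8 at [ 497.3 -184.8  159.5] yaw 2.7 F [-3.8 -6.9 -0. ] w 0.999 q [ 28.  40. -22. 110.  26.  35.  -8.]
shift cm [ 5.05 -2.63 10.27] turn [-0.9  0.4  0.6]
bus [473.04  92.53 110.47] misfit 0.063
fuse [630.67 290.05  92.77] misfit 0.079
```

The fuse holder is now within about 1 mm (0.7°) of its silhouette, and the busbar within 1.8 mm. Both are in place, so on to the green cell.

```bash
python3 -m crank '[[0,-0.5,2,0,0,0],[0,-1,5,0,0,0],[0,-1.8,8,0,0,0],[1,-2.6,10.2,0,0,0],[3,-2.6,10.2,0,0,0],[5,-2.6,10.2,0,0,0],[5,-2.6,10.2,0,0,0],[5,-2.6,10.2,0,0,0]]' -1 >/dev/null; python3 plan.py 475.4 -289 38 3.5
```

```text
t 35.8 at [ 483.8 -274.   111.2] yaw 3.5 F [-0.1  0.2 -0.1] w 1.002 q [ 37.  46. -21. 107.  30.  32.  -0.]
shift cm [ 7.33 -0.92  1.44] turn [ 0.  -0.   0.1]
```

```bash
python3 -m crank '[[0,-0.5,0.8,0,0,0],[0,-0.92,1.44,0,0,0],[1.5,-0.92,1.44,0,0,0],[3,-0.92,1.44,0,0,0],[5,-0.92,1.44,0,0,0],[6.6,-0.92,1.44,0,0,0],[7.3,-0.92,1.44,0,0,0],[7.3,-0.92,1.44,0,0,0]]' -1 >/dev/null; python3 plan.py 475.4 -289 38 3.5;  python3 -m crank '[[0,0,0,0,0,0],[0,0,0,0,0,0],[0,0,0,0,0,0],[0,0,0,0,0,0],[0,0,0,0,0,0],[0,0,0,0,0,0],[0,0,0,0,0,0],[0,0,0,0,0,0]]' 1 25; python3 -m crank '[[-0.5,0,0,0,0,0],[-1.5,0,0,0,0,0],[-3,0,0,0,0,0],[-5,0,0,0,0,0],[-7,0,0,0,0,0],[-9,0,0,0,0,0],[-11,0,0,0,0,0],[-12,0,0,0,0,0]]'; python3 plan.py 492.8 300.5 158 3.5
```

```text
t 36.8 at [ 475.1 -289.    37.6] yaw 3.5 F [ 0.  -0.3  0.8] w 1.003 q [ 36.  53. -16. 109.  34.  23.  -2.]
shift cm [-0.04  0.03  0.  ] turn [ 0.  -0.   0.1]
clock: 37.8
eef_pos: [475.3, -289.3, 38.2]
orientation: [[-0.002, 0.998, 0.062], [-0.0, 0.062, -0.998], [-1.0, -0.002, 0.0]]
contact_force: [-0.2, 0.5, -0.7]
gripper_width: 0.232
clock: 38.8
eef_pos: [475.9, -289.5, 160.1]
orientation: [[0.0, 0.998, 0.061], [-0.001, 0.061, -0.998], [-1.0, 0.0, 0.001]]
contact_force: [-0.1, -0.2, -0.1]
gripper_width: 0.231
t 38.8 at [ 475.9 -289.5  160.1] yaw 3.5 F [-0.1 -0.2 -0.1] w 0.231 q [ 41.  42. -25. 106.  27.  38.   4.]
shift cm [  0.14   5.31 -58.79] turn [ 0.   0.1 -0. ]
```

```bash
python3 -m crank '[[0,0.2,-2,0,0,0],[0,0.5,-5,0,0,0],[0,0.8,-9,0,0,0],[0,1.2,-13.5,0,0,0],[0,1.6,-18,0,0,0],[0,2,-22.5,0,0,0],[0,2.4,-27,0,0,0],[0,2.8,-31.5,0,0,0]]'; python3 plan.py 492.8 300.5 130 3.5
```

```text
clock: 39.8
eef_pos: [483.9, 28.3, 158.4]
orientation: [[-0.002, 0.998, 0.062], [-0.0, 0.062, -0.998], [-1.0, -0.002, 0.0]]
contact_force: [1.0, 0.2, -0.6]
gripper_width: 0.234
t 39.8 at [483.9  28.3 158.4] yaw 3.5 F [ 1.   0.2 -0.6] w 0.234 q [  3.  38. -19. 118.  25.  29. -30.]
shift cm [  2.83   2.57 -27.11] turn [0.  0.  0.1]
```

```bash
python3 -m crank '[[0,0.3,-4,0,0,0],[0,0.7,-8.5,0,0,0],[0,1.1,-13,0,0,0],[0,1.5,-17.5,0,0,0],[0,2,-22,0,0,0],[0,2.4,-25.5,0,0,0],[1,2.57,-27.1,0,0,0],[2.5,2.57,-27.1,0,0,0]]' >/dev/null;  python3 -m crank '[[1.5,0,0,0,0,0],[3,0,0,0,0,0],[4,0,0,0,0,0],[4.5,0,0,0,0,0],[4.5,0,0,0,0,0],[4.5,0,0,0,0,0],[4.5,0,0,0,0,0],[4.5,0,0,0,0,0]]' >/dev/null; python3 plan.py 492.8 300.5 43 3.5; python3 - <<'E'
from h import *
t=vision.grab_frame('top');s=vision.grab_frame('side')
cv2.imwrite('pics/a7.png',np.hstack([cv2.resize(t[230:350,130:230],(400,480)),cv2.resize(s[130:250,400:500],(400,480))]))
E
```

```text
t 41.8 at [493.1 299.   88.4] yaw 3.5 F [-0.1  0.6 -1.1] w 0.234 q [-28.  49. -14. 105.  22.  29. -53.]
shift cm [ 4.54 -0.01 -0.15] turn [ 0.  -0.   0.1]
```

View pics/a7.png

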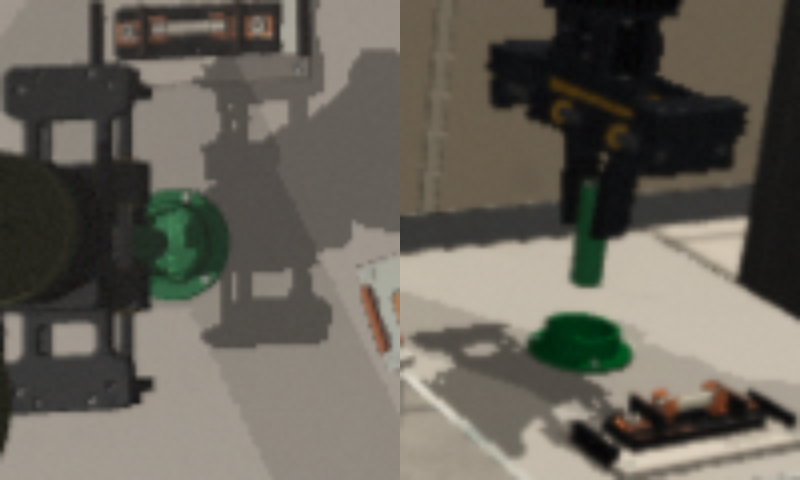

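The green cell hangs upright over the green cup (side crop: cell base (588,283), cup (580,340)). Lowering it.

```bash
python3 -m crank '[[0.8,0,-0.1,0,0,0],[1.6,0,-0.1,0,0,0],[2.4,0,-0.1,0,0,0],[3.2,0,-0.1,0,0,0],[3.9,0,-0.1,0,0,0],[4.3,0,-0.1,0,0,0],[4.5,0,-0.1,0,0,0],[4.5,0,-0.1,0,0,0]]';  python3 -m crank '[[0,0,0,0,0,0],[0,0,0,0,0,0],[0,0,0,0,0,0],[0,0,0,0,0,0],[0,0,0,0,0,0],[0,0,0,0,0,0],[0,0,0,0,0,0],[0,0,0,0,0,0]]' 0.2; python3 -m crank '[[0,0,0,0,0,0],[0,0,0,0,0,0],[-1,0,0,0,0,0],[-3,0,0,0,0,0],[-6,0,0,0,0,0],[-9,0,0,0,0,0],[-12,0,0,0,0,0],[-12,0,0,0,0,0]]' -1; python3 plan.py 640.4 -127 155 3.5
```

```text
clock: 42.9
eef_pos: [492.8, 300.0, 43.2]
orientation: [[-0.001, 0.998, 0.062], [-0.0, 0.062, -0.998], [-1.0, -0.001, -0.0]]
contact_force: [-0.4, -0.3, -0.3]
gripper_width: 0.23
clock: 43.9
eef_pos: [492.7, 299.9, 43.0]
orientation: [[-0.002, 0.998, 0.062], [-0.0, 0.062, -0.998], [-1.0, -0.002, 0.0]]
contact_force: [0.1, 0.3, -0.8]
gripper_width: 0.404
clock: 44.9
eef_pos: [494.3, 301.0, 165.8]
orientation: [[0.003, 0.998, 0.061], [0.003, 0.061, -0.998], [-1.0, 0.003, -0.003]]
contact_force: [0.5, -0.7, -0.5]
gripper_width: 1.003
t 44.9 at [494.3 301.  165.8] yaw 3.5 F [ 0.5 -0.7 -0.5] w 1.003 q [-26.  42. -18. 102.  19.  39. -50.]
shift cm [ 0.99 11.96 43.61] turn [ 0.  -0.2 -0.2]
```

```bash
python3 -m crank '[[0,1,4,0,0,0],[0,2.5,9,0,0,0],[0,4,14.5,0,0,0],[0,5.5,20,0,0,0],[0,7,25.5,0,0,0],[0,8.5,31,0,0,0],[0,10,36.5,0,0,0],[0,11.4,41.5,0,0,0]]'>/dev/null; python3 -m crank '[[0,0.3,1,0,0,0],[0,0.5,2,0,0,0],[2,0.5,2,0,0,0],[4,0.5,2,0,0,0],[5,0.5,2,0,0,0],[5,0.5,2,0,0,0],[5,0.5,2,0,0,0],[5,0.5,2,0,0,0]]'>/dev/null; python3 plan.py 640.4 -127 38 3.5
```

```text
t 46.9 at [ 638.9 -126.9  113.6] yaw 3.5 F [-0.8  0.4  0.4] w 1.001 q [ 18.  51. -21.  90.  24.  43. -10.]
shift cm [7.56 0.15 0.01] turn [0. 0. 0.]
```

```bash
python3 -m crank '[[1,0.15,0,0,0,0],[2,0.15,0,0,0,0],[3.5,0.15,0,0,0,0],[5,0.15,0,0,0,0],[6.3,0.15,0,0,0,0],[7.1,0.15,0,0,0,0],[7.5,0.15,0,0,0,0],[7.5,0.15,0,0,0,0]]' -1; python3 -m crank '[[0,0,0,0,0,0],[0,0,0,0,0,0],[0,0,0,0,0,0],[0,0,0,0,0,0],[0,0,0,0,0,0],[0,0,0,0,0,0],[0,0,0,0,0,0],[0,0,0,0,0,0]]' 1 25; python3 -m crank '[[-0.5,0,0,0,0,0],[-1.5,0,0,0,0,0],[-3,0,0,0,0,0],[-5,0,0,0,0,0],[-7,0,0,0,0,0],[-8,0,0,0,0,0],[-8,0,0,0,0,0],[-8,0,0,0,0,0]]'; python3 plan.py 636.5 94.8 118 3.5
```

```text
clock: 47.9
eef_pos: [639.8, -126.8, 37.8]
orientation: [[-0.002, 0.998, 0.062], [-0.0, 0.062, -0.998], [-1.0, -0.002, 0.0]]
contact_force: [0.2, -0.0, -0.0]
gripper_width: 0.999
clock: 48.9
eef_pos: [639.8, -126.9, 37.8]
orientation: [[-0.002, 0.998, 0.062], [-0.0, 0.062, -0.998], [-1.0, -0.002, 0.0]]
contact_force: [-0.8, 0.3, -0.0]
gripper_width: 0.231
clock: 49.9
eef_pos: [639.4, -126.9, 117.3]
orientation: [[-0.003, 0.998, 0.062], [-0.0, 0.062, -0.998], [-1.0, -0.003, -0.0]]
contact_force: [0.1, -0.4, -0.4]
gripper_width: 0.235
t 49.9 at [ 639.4 -126.9  117.3] yaw 3.5 F [ 0.1 -0.4 -0.4] w 0.235 q [ 18.  51. -21.  90.  24.  44. -10.]
shift cm [ -0.07   1.08 -22.14] turn [ 0.  -0.   0.2]
```

```bash
python3 -m crank '[[0,0.2,-2,0,0,0],[0,0.4,-5,0,0,0],[0,0.6,-9,0,0,0],[0,0.8,-13,0,0,0],[0,1,-17,0,0,0],[0,1.08,-20.5,0,0,0],[0,1.08,-22.1,0,0,0],[0,1.08,-22.1,0,0,0]]'>/dev/null; python3 -m crank '[[0.7,0,0,0,0,0],[1.4,0,0,0,0,0],[2,0,0,0,0,0],[2.5,0,0,0,0,0],[2.5,0,0,0,0,0],[2.5,0,0,0,0,0],[2.5,0,0,0,0,0],[2.5,0,0,0,0,0]]'>/dev/null; python3 plan.py 636.5 94.8 43 3.5; python3 - <<'E'
from h import *
t=vision.grab_frame('top');s=vision.grab_frame('side')
cv2.imwrite('pics/a8.png',np.hstack([cv2.resize(t[180:300,210:310],(400,480)),cv2.resize(s[150:270,350:450],(400,480))]))
E
```

```text
t 51.9 at [637.2  94.5  93. ] yaw 3.5 F [-0.  -0.2 -0.7] w 0.23 q [ -3.  52. -18.  92.  23.  40. -29.]
shift cm [ 5.01 -0.06 -0.04] turn [0.  0.  0.1]
```

View pics/a8.png

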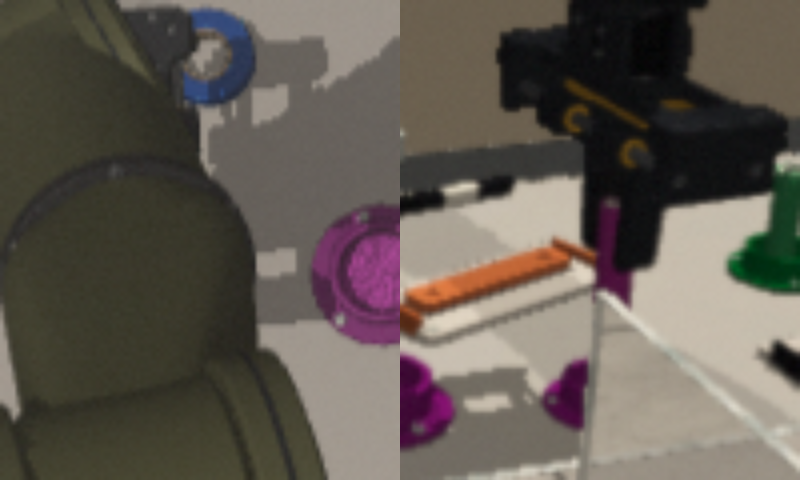

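The purple cell hangs upright in the jaws at side crop (612,260), and the green cell stands in its cup at (785,230). I'll lower at the measured cup centre, then release and retreat.

```bash
python3 -m crank '[[0.8,0,0,0,0,0],[1.6,0,0,0,0,0],[2.4,0,0,0,0,0],[3.2,0,0,0,0,0],[4,0,0,0,0,0],[4.6,0,0,0,0,0],[4.97,0,0,0,0,0],[4.97,0,0,0,0,0]]';  python3 -m crank '[[0,0,0,0,0,0],[0,0,0,0,0,0],[0,0,0,0,0,0],[0,0,0,0,0,0],[0,0,0,0,0,0],[0,0,0,0,0,0],[0,0,0,0,0,0],[0,0,0,0,0,0]]' 0.2; python3 -m crank '[[0,0,0,0,0,0],[0,0,0,0,0,0],[-1,0,0,0,0,0],[-3,0,0,0,0,0],[-6,0,0,0,0,0],[-9,0,0,0,0,0],[-12,0,0,0,0,0],[-12,0,0,0,0,0]]' -1; python3 -m crank '[[0,-1,4,0,0,0],[0,-2,9,0,0,0],[0,-3,14,0,0,0],[0,-4,19,0,0,0],[0,-5,24,0,0,0],[0,-6,28,0,0,0],[0,-7,30,0,0,0],[0,-7,30,0,0,0]]' ; python3 - <<'E'
from fit import *
t=vision.grab_frame('top');s=vision.grab_frame('side')
fit(t,'bus',(226,284,276,322),cu,(25,130),8,16,[474,93,110.1])
fit(t,'fuse',(159,202,222,252),bl,(34,104),8,17,[630,288,93.5])
print('expected cell tops px',proj('top',[[492.8,300,76],[636.5,94.8,76]]).round(1),proj('side',[[492.8,300,76],[636.5,94.8,76]]).round(1))
cv2.imwrite('pics/a9.png',np.vstack([cv2.resize(t[205:325,140:300],(800,400),interpolation=cv2.INTER_CUBIC),cv2.resize(s[190:270,300:520],(800,200),interpolation=cv2.INTER_CUBIC)]))
E
```

```text
clock: 53.0
eef_pos: [637.1, 94.4, 43.1]
orientation: [[-0.002, 0.998, 0.062], [-0.0, 0.062, -0.998], [-1.0, -0.002, 0.0]]
contact_force: [0.6, -0.5, -1.1]
gripper_width: 0.231
clock: 54.0
eef_pos: [637.0, 94.4, 43.1]
orientation: [[-0.002, 0.998, 0.062], [-0.0, 0.062, -0.998], [-1.0, -0.002, 0.0]]
contact_force: [0.1, 0.0, -0.3]
gripper_width: 0.4
clock: 55.0
eef_pos: [639.3, 95.1, 167.2]
orientation: [[0.005, 0.998, 0.061], [0.002, 0.061, -0.998], [-1.0, 0.005, -0.001]]
contact_force: [-0.0, -0.1, -0.3]
gripper_width: 0.998
clock: 56.0
eef_pos: [584.3, -211.8, 162.8]
orientation: [[-0.004, 0.998, 0.057], [-0.001, 0.057, -0.998], [-1.0, -0.004, 0.001]]
contact_force: [-0.8, 1.0, -0.2]
gripper_width: 1.003
bus [473.    92.57 110.19] misfit 0.064
fuse [630.79 289.85  93.3 ] misfit 0.084
expected cell tops px [[163.9 289.7]
 [250.7 231.8]] [[447.7 191.4]
 [403.6 220.8]]
```

View pics/a9.png

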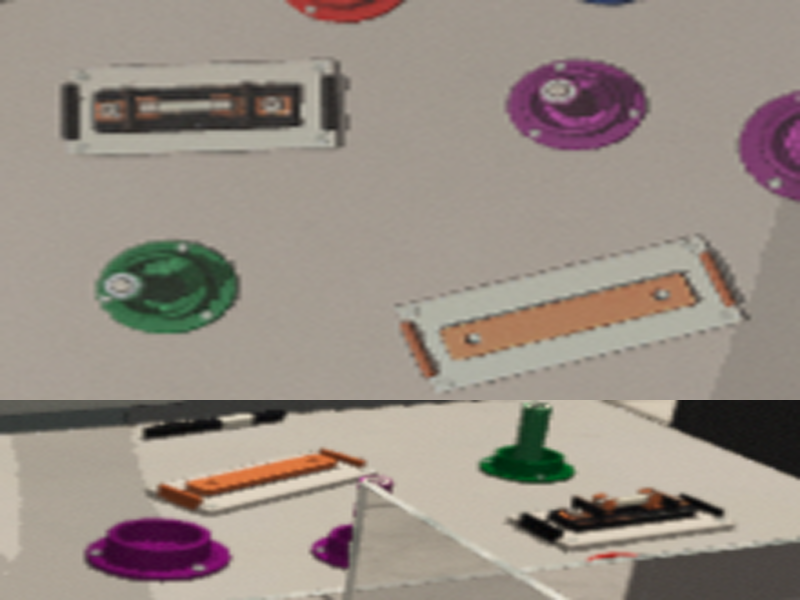

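Both cells stand in their cups. The green top is at (164.4,290.2) against (163.9,289.7) expected, and the purple top is at (251.6,232) against (250.7,231.8). The plates are undisturbed and the arm is clear, so I'll hand in.

```bash
python3 -c "
from bench import env
s=env.state();print(s['clock'],s['contact_force']);print(env.job_done())"
```

```text
56.1 [-0.13924179  0.79469921 -0.28141012]
the job is handed in; nothing more can be done
None
```

The job is handed in at 56 s of the 106 s allowed. I laid the busbar on its plate and then the fuse holder. After that I stood the green cell in the green cup and the purple cell in the smaller purple cup. I never reached for the tape roll or the fuse carton, but did not measure them again at the end.

Last checks, from the final pictures:
- **Busbar:** about 1.8 mm off its silhouette centre and lined up within 0.1°. I left that offset, as it is under one pixel.
- **Fuse holder:** about 1 mm off centre and 0.2° out. It first lay about 3 mm off, so I regripped and shifted it before touching either cell.
- **Cells:** both tops are within 1 pixel of where an upright cell in the middle of its cup should show. The side view shows the green cell upright; the acrylic wall hides most of the purple cell there, so its upright stand rests on the top view.
- **Disagreement:** the arm's own readings put the busbar on centre, but the camera shows the 1.8 mm offset. That is within the stated 2 mm calibration.

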